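# Square up a row of tins with the straightedge

## Task

Pick up the wooden straightedge by its handle and use its blade to push the four scattered tins together along the packing board, until all four stand upright in one row flat against the end stop; touch the tins with nothing but the straightedge. Press the whole row steadily home with about 10 N for a second, never with 20 N or more, for the tins dent. Then stand the straightedge back down on the table as you found it, clear of the board, leaving the row tight against the stop and the other things undisturbed.

Things in the scene. Friction and masses are not known exactly. Their poses are not given: they have to be found in the camera images.
- board: fixed plywood packing board, 280 (its x) x 240 (its y) x 10 mm thick; origin at the middle of its underside, on the table; x points along the lane from the open end (the robot's side) to the end stop, z up. Two fixed wooden side rails, 20 mm high above the board, leave a straight lane 200 mm wide (board y -100 to +100); the lane's near end is open
- stop: fixed aluminium end stop bar across the lane, 196 mm long, 28 mm thick, 26 mm high (38 mm with its two small clamp knobs), on the board's upper face, parallel to the board's y; clamped at a different distance each time; rigid and immovable. Origin: on the board's upper face, in the middle of the stop's flat face that looks at the tins; axes as the board's (x points into the bar, away from the tins, y along it)
- straightedge_grip (a point): wooden straightedge, loose, 160 g, standing on the table beside the board; to be held by its upright handle block: 22 mm thick (its x) x 50 mm long (y), 96 mm high. This point is the middle of the handle, 72 mm above its underside; z up; the blade is ahead of it on the +x side
- straightedge_foot (a point): middle of the handle's underside, axes as the grip point. The straight dark blade (170 mm long in y, 12 mm thick, 36 mm high; slotted arm, reaching 70 mm ahead, and lock knob over it are up to 44 mm high) stands on the same level, parallel to y. Its pushing face (+x) lies 25 to 59 mm ahead of this point: the slot is set differently each time, is not measured, and stays locked
- tin0_center (a point): small round thin-walled lidded metal tin, 40 mm diameter, 30 mm high, smooth, about 50 g, standing loose on the board in the lane; the point is its centre, 15 mm above its underside. All four tins are alike
- tin1_center (a point): small round thin-walled lidded metal tin, 40 mm diameter, 30 mm high, smooth, about 50 g, standing loose on the board in the lane; the point is its centre, 15 mm above its underside
- tin2_center (a point): small round thin-walled lidded metal tin, 40 mm diameter, 30 mm high, smooth, about 50 g, standing loose on the board in the lane; the point is its centre, 15 mm above its underside
- tin3_center (a point): small round thin-walled lidded metal tin, 40 mm diameter, 30 mm high, smooth, about 50 g, standing loose on the board in the lane; the point is its centre, 15 mm above its underside
- jar_center (a point): bystander: glass jar, 68 mm diameter, 100 mm high, on the table on the other side of the board from the straightedge; point at its middle, 50 mm up. Not to be moved
- bowl_center (a point): bystander: white ceramic bowl, 100 mm across, 45 mm high; point at its axis, 22 mm up. Not to be moved
- carton_center (a point): bystander: small cardboard carton 100 x 70 x 50 mm; point at its centre. Not to be moved
Things that resemble listed ones, but are neither listed nor needed, are in the scene too. There is more than one size of the part that bears straightedge_grip; the job needs the largest. What is shaped like the part that bears tin3_center but red is not meant.

How it is judged:
By the outcome, as a careful person would: the job done as asked, in the order asked, and still so for the second after the job is handed in, with the robot touching nothing.
It also fails if it takes over 64 s, if anything falls off the work surface, if the arm or the gripper's body presses on something with over 40 N, if the wrist force passes 120 N, or if a joint passes its speed limit or range.

## Robot

A 6-joint arm with a two-finger parallel gripper is mounted at the origin on the work surface. World frame = base frame: x ahead of the robot, y to its left, z up, the work surface at z = 0. Lengths are in mm, angles in rad, forces in N, time in s.
With the tool pointing down it reaches from about 375 to 975 mm from the base axis. Payload 3.8 kg.
Tool frame: the origin (TCP) lies midway between the tips of the shut fingers; the grasp point (between the pads) lies 19 mm behind it (r.pinch_z is the distance from the TCP to the grasp point, in mm); z points along the fingers, x is the direction in which the jaws open and shut, and the axes are right-handed (so a half turn about z gives the same grasp; the last joint's range is limited). The gripper opens to 88 mm and grips with 3 to 60 N. Pads are 18 mm wide; open, the fingers measure 123 mm over their backs; the gripper's body (75 mm by 187 mm) begins 45 mm behind the grasp point.
Start: joints at [1.22, 0.264, 1.604, -0, 1.274, -0.037], TCP at [208.353, 642.033, 238.706] pointing down, gripper open.
Joint ranges: [-2.63, 2.63], [-0.94, 2.18], [0.31, 2.57], [-1.31, 4.45], [0, 2.66], [-2.55, 2.55]. Speed limits (rad/s): [2.57, 2.57, 3.14, 3.14, 3.14, 3.14].

## Interface

Orientations are given as [roll, pitch, yaw] about the fixed x, y, z axes, in that order (R = Rz(yaw) Ry(pitch) Rx(roll)).
In Python, from bench import r gives the robot as it stands. The module is installed in compiled form; this text tells all that it offers.
- The arm moves only by the tool apply_moves, never from a script. Its argument "plan" is text: rows parted by semicolons, each of 5 numbers parted by spaces: the shift along the tool's x, y, z in m, then the turn about the tool's z in rad, then the opening, from 0 (shut) to 1 (fully open). A call has 1 to 5 rows; each row is the pose to reach, as a shift and turn from the pose commanded when the call began, along the tool's axes at that moment; what a row does not reach only later rows make up. A row lasts 1/10 s, in which the tool goes at most 50 mm and 8.59 degrees, less where a joint would pass 70% of its speed; a pose out of reach is approached as far as the arm can. A call with a gripper value outside its range is refused whole. The fingers move at their own pace and stop on an object; the grip force is fixed at half the most. Time passes only in rows, so rows that repeat a pose let the fingers close. It gives the time, the measured TCP pose, the force and the opening at its end, in the units of the state.
- r.observe(): the state, without advancing time (a new reading comes with each control period).
- r.grab_frame(name): name is "scene" or "top" or "wrist"; returns (picture, depth): 384x512x3 uint8, red, green, blue; 384x512 float32, mm along the optical axis (not along the pixel's ray), 0 where there is no reading.
- r.camera_model(name): a dict with "mtx" (3x3 intrinsics, pixels), "extrinsics" (4x4, takes a point from camera to world coordinates). Camera axes: x right, y up, looking along -z (the intrinsics and any distortion apply to the point x, -y, -z); pixel columns grow to the right and rows downward; lengths in mm; the calibration is good to about 2 mm. A picture is of the moment at which its call begins: read the wrist's pose just before it. camera_model takes no time and is no camera call; for the wrist camera it gives the pose at the moment of the call.
- r.finish_job(): hands the job in, once; it reports no verdict.
Trained networks look in the newest picture that a camera, given by its name, has taken for a name from the list of things; names that differ only in an ending like _2 or _b are one class to them, and where a whole thing is asked for, a point or a joint stands for the part that bears it (a point fixed in the world has none). Each returns a list of dicts, best first, with "p" (0 to 1); they miss things now and then, are a little off and sometimes report something else, mostly with a low value. They report only what shows in the picture. A call takes as long as a camera call. They do not tell look-alikes from the thing itself.
- r.spot_in(target, camera): "rect" ([left, top, right, bottom] as shares, 0 to 1, of the picture: columns of its width, rows of its height, round what is visible of it).
- r.mark_of(target, camera): "centre" ([column, row] as shares, 0 to 1, of the picture: columns of its width, rows of its height: a listed point, or the origin of a listed thing).
The state is a dict: "time": time; "qpos": joint angles; "joint_vel": joint speeds; "tau": joint torques, N m; "tool_pos": TCP position; "eef_rot": TCP orientation; "ft_force": force on the tool from outside, world axes, zero at the start; "wrist_torque": the same for the moment, N m; "width": finger opening in mm.
Only numpy, scipy, OpenCV 4.12 (cv2) and the standard library are available. Lean on these libraries where they do the work, as an engineer would, in place of code of your own. Each camera call takes 0.05 s, during which the arm holds its last target.

## Working session

There is one attempt and no reset: what is moved stays moved. The work goes in short steps, Python scripts to look and compute and a tool call to move; the robot and the scene stay as the last step left them, time stands still between calls to the robot, and variables do not carry over. Pictures are saved under pics/ and viewed, and the job is handed in when it is done.

Besides the shell and the picture viewer there is one more tool, called after "Call:" in YAML: its name, and indented under it one key for each argument. apply_moves: Moves the arm, as the interface text tells. Its arguments: {"type":"object","properties":{"plan":{"type":"string"}},"required":["plan"]}

```bash
mkdir -p pics; ls; cat > h.py <<'E'
import numpy as np, cv2
from bench import r
def save(n,im,s=1.5):
    cv2.imwrite('pics/'+n+'.png',cv2.cvtColor(cv2.resize(im,None,fx=s,fy=s,interpolation=cv2.INTER_CUBIC),cv2.COLOR_RGB2BGR))
def ray(cam,u,v,M=None):
    M=M or r.camera_model(cam);K=M['mtx'];E=np.array(M['extrinsics'])
    d=np.array([(u-K[0][2])/K[0][0],-(v-K[1][2])/K[1][1],-1.]);return E[:3,3],E[:3,:3]@d
def onz(cam,u,v,z,M=None):
    o,d=ray(cam,u,v,M);return o+d*(z-o[2])/d[2]
def cloud(cam,dep,M=None):
    M=M or r.camera_model(cam);K=np.array(M['mtx']);E=np.array(M['extrinsics'])
    v,u=np.mgrid[:dep.shape[0],:dep.shape[1]]
    P=np.stack([(u-K[0,2])/K[0,0]*dep,-(v-K[1,2])/K[1,1]*dep,-dep],-1)
    return P@E[:3,:3].T+E[:3,3]
def proj(cam,p,M=None):
    M=M or r.camera_model(cam);K=np.array(M['mtx']);E=np.array(M['extrinsics'])
    c=E[:3,:3].T@(np.array(p)-E[:3,3]);return K[0,2]+K[0,0]*c[0]/-c[2],K[1,2]-K[1,1]*c[1]/-c[2]
E
python3 - <<'E'
from h import *
for c in ("scene","top"):
    im,d=r.grab_frame(c);save(c+'0',im);np.savez(c+'0.npz',im=im,d=d)
    print(c,{k:np.round(v,2).tolist() for k,v in r.camera_model(c).items()})
print(r.observe())
E
```

```text
pics
scene {'mtx': [[471.87, 0.0, 252.44], [0.0, 471.87, 192.35], [0.0, 0.0, 1.0]], 'extrinsics': [[-0.34, -0.69, 0.64, 1319.7], [0.94, -0.25, 0.24, 286.11], [-0.0, 0.68, 0.73, 1020.08], [0.0, 0.0, 0.0, 1.0]]}
top {'mtx': [[456.1, 0.0, 257.14], [0.0, 456.1, 188.02], [0.0, 0.0, 1.0]], 'extrinsics': [[-0.0, 1.0, -0.03, 449.86], [-1.0, -0.0, 0.01, -8.76], [0.01, 0.03, 1.0, 1557.58], [0.0, 0.0, 0.0, 1.0]]}
{'time': 0.1, 'qpos': array([ 1.22012025e+00,  2.64672283e-01,  1.60522774e+00, -3.03101829e-05,
        1.27371031e+00, -3.68922010e-02]), 'joint_vel': array([-0.00091288,  0.00033544, -0.00411206,  0.00093184, -0.00011777,
       -0.00060886]), 'tau': array([ 4.89197555e-04, -5.03623259e+01, -3.58068609e+01,  7.30314734e-02,
        2.34830577e-02, -5.71172848e-05]), 'tool_pos': array([208.13066208, 641.43539986, 237.52147626]), 'eef_rot': array([-3.14154718e+00,  2.01737729e-03,  1.25702140e+00]), 'ft_force': array([-0.04412518,  0.0465669 , -0.17168559]), 'wrist_torque': array([-0.01402736,  0.04119885,  0.00483513]), 'width': 88.27023064137866}
```

View pics/scene0.png

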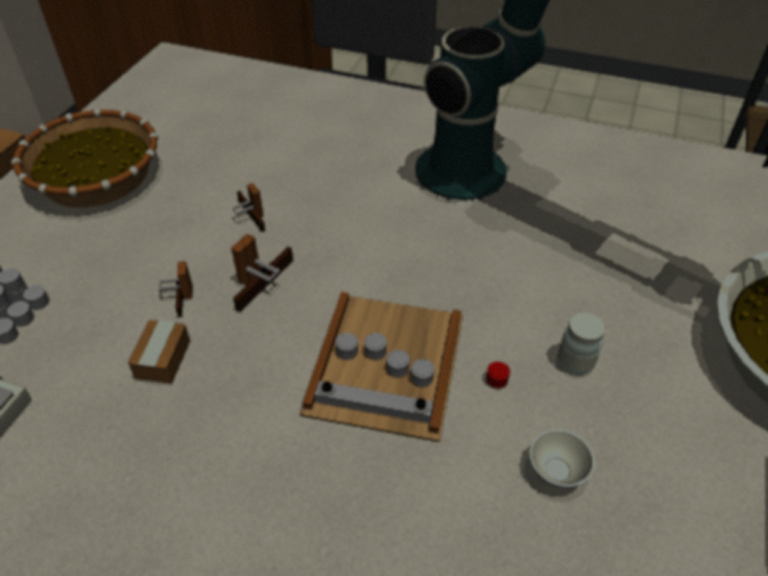

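View pics/top0.png

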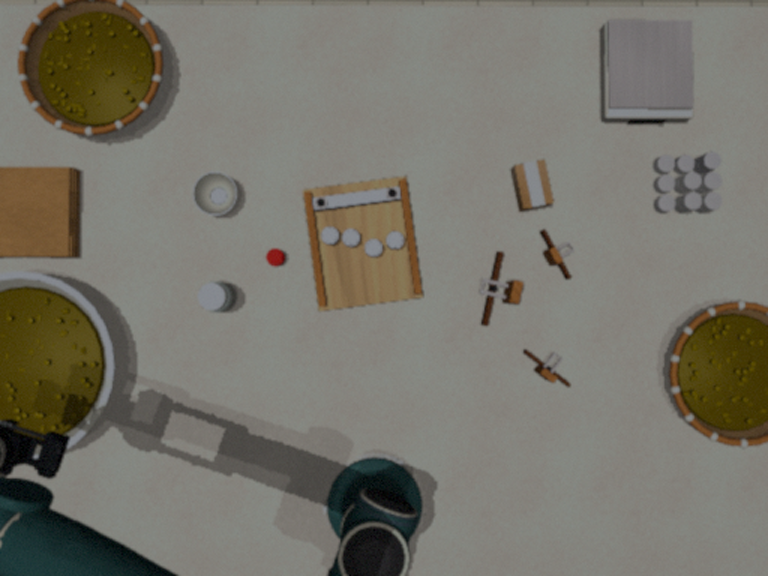

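Top view (1.5× pixels): the board is at (363,243), its stop at the upper (far) end, with four grey tins at (331,236), (351,238), (374,248) and (395,241). The red tin at (276,257) is a decoy. There are three straightedges: (500,288), (555,252) and (547,366). The first looks largest, so I'll confirm that and measure it.

```bash
python3 - <<'E'
from h import *
z=np.load('top0.npz');im,d=z['im'],z['d']
save('crop_se',im[145:265,310:390],5)
P=cloud('top',d)
np.set_printoptions(precision=1,suppress=True)
print('table',np.median(P[280:300,250:300,2]))
# handles: brown pixels high
for n,(u0,u1,v0,v1) in dict(big=(318,352,165,220),s1=(356,384,150,188),s2=(345,384,230,262)).items():
    Q=P[v0:v1,u0:u1].reshape(-1,3); hi=Q[Q[:,2]>15]; print(n,len(hi),'maxz',np.percentile(hi[:,2],98),hi.min(0),hi.max(0))
Q=P[165:220,318:352].reshape(-1,3)
t=Q[Q[:,2]>80]; print('handle top',len(t),t.mean(0), cv2.minAreaRect(t[:,:2].astype(np.float32)))
b=Q[(Q[:,2]>25)&(Q[:,2]<50)]; print('blade',len(b),b.mean(0),cv2.minAreaRect(b[:,:2].astype(np.float32)))
for u,v in [(331,236),(351,238),(374,248),(395,241)]:
    u/=1.5;v/=1.5; print('tin',onz('top',u,v,40), P[int(v),int(u)])
for n,(u,v) in dict(A=(304,190),B=(406,177),C=(423,296),D=(320,311)).items(): print(n,onz('top',u/1.5,v/1.5,10),P[int(v/1.5),int(u/1.5)])
# stop
Q=P[118:145,205:275].reshape(-1,3);s=Q[(Q[:,2]>31)&(Q[:,2]<42)];print('stop',len(s),cv2.minAreaRect(s[:,:2].astype(np.float32)))
E
```

```text
table -0.0779770740556387
big 473 maxz 918.9929698551003 [ 402.9 -318.4   15.1] [ 567.4   -8.8 1557.6]
s1 241 maxz 77.29890557121237 [ 449.9 -447.    15.5] [ 617.4   -8.8 1557.6]
s2 232 maxz 1557.5755246049953 [ 265.3 -440.    15.8] [ 449.9   -8.8 1557.6]
handle top 127 [ 474.3 -280.7  209.5] ((475.6922912597656, -163.5854034423828), (48.721317291259766, 310.11920166015625), 0.5459315180778503)
blade 296 [ 484.7 -266.4   38.1] ((484.9156494140625, -267.013916015625), (61.939979553222656, 167.435791015625), 83.86062622070312)
tin [602.6  95.4  40. ] [604.2  98.   34.6]
tin [598.1  51.   40. ] [600.3  51.   39.9]
tin [575.7  -0.1  40. ] [576.8   1.   40.7]
tin [591.3 -46.8  40. ] [593.  -45.6  45.6]
A [710.4 158.8  10. ] [715.4 162.9  -6.2]
B [740. -73.  10.] [740.9 -70.9   5.4]
C [ 469.2 -110.6   10. ] [ 470.4 -111.2    1.4]
D [435.8 122.2  10. ] [436.9 123.2  11.4]
stop 450 ((673.8265380859375, 34.21051025390625), (80.49988555908203, 224.14797973632812), 7.91990852355957)
```

```bash
python3 - <<'E'
from h import *
for c in("wrist",):
    im,d=r.grab_frame(c);save('w0',im);
M=r.camera_model('wrist');print(np.round(M['mtx'],1),np.round(M['extrinsics'],3),r.observe()['tool_pos'],r.pinch_z)
E
```

```text
[[297.9   0.  258.2]
 [  0.  297.9 186.9]
 [  0.    0.    1. ]] [[ 3.09000e-01 -9.04000e-01 -2.95000e-01  1.31715e+02]
 [ 9.51000e-01  2.93000e-01  9.70000e-02  6.66694e+02]
 [-1.00000e-03 -3.11000e-01  9.50000e-01  3.83590e+02]
 [ 0.00000e+00  0.00000e+00  0.00000e+00  1.00000e+00]] [208.16924086 641.53187023 237.71282192] 18.700000000000003
```

View pics/crop_se.png

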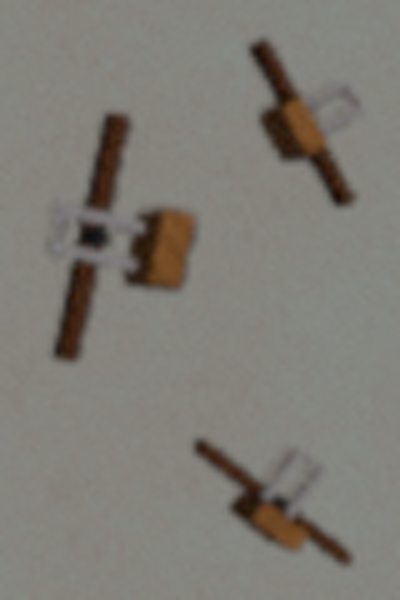

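The crop confirms it: the left piece is the big straightedge, with a 170 mm blade and a handle near (475,-283). The other two are clearly smaller. I'll move the wrist camera over the board for a finer measurement.

Call:
apply_moves:
  plan: "-0.031 0.036 -0.005 0 1; -0.062 0.072 -0.010 0 1; -0.093 0.108 -0.015 0 1; -0.124 0.144 -0.020 0 1; -0.155 0.180 -0.025 0 1"

```text
time: 0.65
tool_pos: [332.2, 437.2, 263.5]
eef_rot: [-3.142, 0.0, 1.258]
ft_force: [1.0, 0.2, 0.4]
width: 88.0
```

Call:
apply_moves:
  plan: "-0.031 0.036 -0.005 0 1; -0.062 0.072 -0.010 0 1; -0.093 0.108 -0.015 0 1; -0.124 0.144 -0.020 0 1; -0.155 0.180 -0.025 0 1"

```text
time: 1.15
tool_pos: [455.5, 234.2, 288.8]
eef_rot: [3.142, -0.0, 1.257]
ft_force: [1.1, 0.6, -0.9]
width: 88.1
```

Call:
apply_moves:
  plan: "-0.031 0.036 -0.005 0 1; -0.062 0.072 -0.010 0 1; -0.062 0.072 -0.010 0 1; -0.062 0.072 -0.010 0 1"

```text
time: 1.55
tool_pos: [504.7, 153.9, 298.4]
eef_rot: [-3.141, -0.0, 1.254]
ft_force: [0.2, -1.0, 0.5]
width: 88.2
```

```bash
python3 - <<'E'
from h import *
import pickle
M=r.camera_model('wrist');im,d=r.grab_frame('wrist');save('w1',im);pickle.dump((M,im,d),open('w1.pkl','wb'))
print(r.observe()['tool_pos'],r.observe()['eef_rot'],r.observe()['time'])
for t in('tin0_center','stop','board','straightedge_grip'):
    for m in r.mark_of(t,'wrist')[:5]: print(t,m)
E
```

```text
[504.10157608 154.81365244 298.31296725] [-3.14046770e+00 -5.51828551e-05  1.25583804e+00] 1.6
stop {'centre': [0.4359, 0.687], 'p': 0.66}
board {'centre': [0.3877, 0.5799], 'p': 0.89}
```

View pics/w1.png

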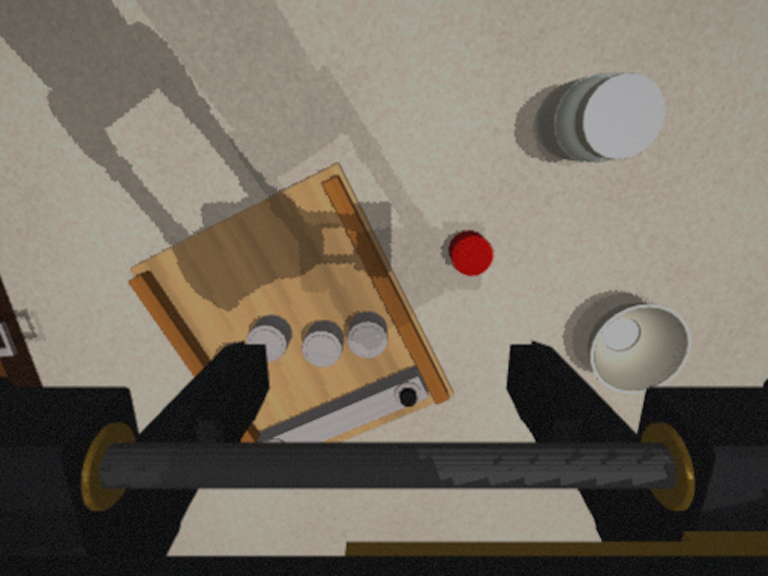

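The wrist view shows the board upside down: near end at (240,215), stop at (340,410), three tins clear, and the gripper hiding the rest. I'll shift to uncover the stop.

Call:
apply_moves:
  plan: "-0.03 0.04 0 0 1; -0.06 0.08 0 0 1; -0.09 0.12 0 0 1; -0.10 0.14 0 0 1; -0.10 0.14 0 0 1"

```text
time: 2.3
tool_pos: [608.0, 15.4, 298.0]
eef_rot: [-3.141, 0.001, 1.256]
ft_force: [-0.7, 1.2, 0.1]
width: 88.4
```

```bash
python3 - <<'E'
from h import *
import pickle
M=r.camera_model('wrist');im,d=r.grab_frame('wrist');save('w2',im);pickle.dump((M,im,d),open('w2.pkl','wb'))
print(r.observe()['tool_pos'],r.observe()['eef_rot'],r.observe()['time'])
for t in('tin0_center','stop','board'):
    for m in r.mark_of(t,'wrist')[:6]: print(t,m)
E
```

```text
[606.88509632  16.78044689 298.07317183] [-3.14023984e+00 -4.12781890e-05  1.25646692e+00] 2.35
tin0_center {'centre': [0.4201, 0.3935], 'p': 0.61}
stop {'centre': [0.5584, 0.4849], 'p': 0.91}
board {'centre': [0.5131, 0.3534], 'p': 0.57}
```

View pics/w2.png

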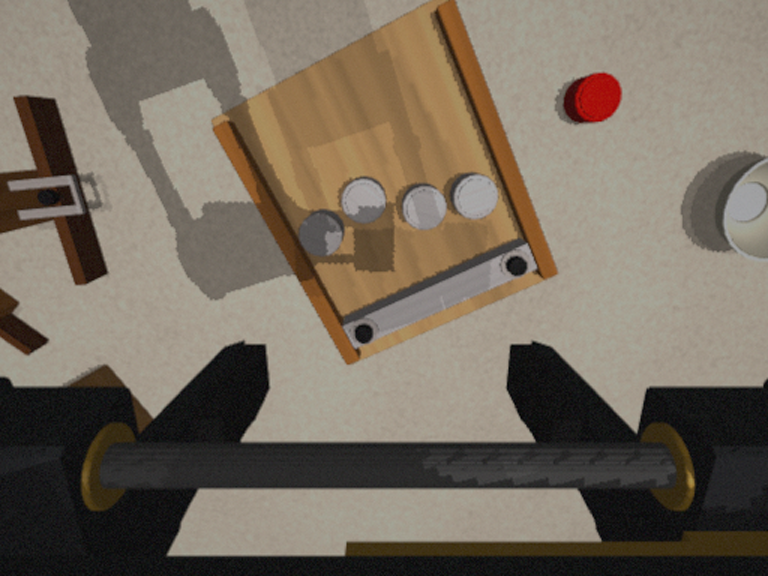

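Everything shows now: tins at (322,232), (364,199), (424,206) and (475,195), the stop from (344,330) to (538,255), the rails, and the straightedge's blade at (62,190). Next I'll fit them from the depth.

```bash
python3 - <<'E'
from h import *
import pickle
np.set_printoptions(precision=1,suppress=True)
M,im,d=pickle.load(open('w2.pkl','rb'))
P=cloud('wrist',d,M);P[d==0]=np.nan
print('table',np.nanmedian(P[20:60,420:480,2]),'boardz',np.nanmedian(P[60:80,240:260,2]))
S=lambda u,v:(u/1.5,v/1.5)
for n,p,z in [('rail R near',(214,122),30),('rail R far',(350,362),30),('rail L far',(556,272),30),('near-left rail',(447,0),30),('stopR inner top',(344,321),36),('stopL inner top',(523,246),36),('stop face bot', (352,314),10)]:
    print(n,onz('wrist',*S(*p),z,M))
def segm(box,zl,zh):
    u0,v0,u1,v1=[int(a/1.5) for a in box];Q=P[v0:v1,u0:u1].reshape(-1,3);return Q[(Q[:,2]>zl)&(Q[:,2]<zh)]
for n,b in dict(t3=(296,205,348,262),t2=(338,174,390,228),t1=(398,180,450,232),t0=(448,168,502,222)).items():
    Q=segm(b,36,44);c,rr=cv2.minEnclosingCircle(Q[:,:2].astype(np.float32));print(n,len(Q),np.median(Q[:,2]),c,rr,Q[:,:2].mean(0))
Q=segm((335,240,540,345),30,40);print('stop',len(Q),np.median(Q[:,2]),cv2.minAreaRect(Q[:,:2].astype(np.float32)))
for n,b in dict(railR=(205,110,360,370),railL=(430,0,560,280)).items():
    Q=segm(b,25,33);
    l=cv2.fitLine(Q[:,:2].astype(np.float32),cv2.DIST_HUBER,0,.01,.01).ravel();print(n,len(Q),l,np.arctan2(l[1],l[0]))
Q=segm((0,80,120,300),25,50)
R=cv2.minAreaRect(Q[:,:2].astype(np.float32));print('se',R)
E
```

```text
table -0.11581288150858882 boardz 9.876308481261447
rail R near [ 475.  -100.4   30. ]
rail R far [733. -66.  30.]
rail L far [702.9 156.4  30. ]
near-left rail [448.5 118.3  30. ]
stopR inner top [685.4 -54.9  36. ]
stopL inner top [665.7 130.4  36. ]
stop face bot [690.3 -50.3  10. ]
t3 675 40.240043270905744 (591.7637329101562, -37.74128723144531) 28.636268615722656 [594.7 -44.2]
t2 704 40.237230602158036 (581.12890625, -4.171010971069336) 27.051267623901367 [578.4   2.3]
t1 693 40.226654879244336 (601.438232421875, 52.39568328857422) 20.24309539794922 [600.9  52.7]
t0 704 40.33237683325024 (606.3751220703125, 99.40167999267578) 20.306230545043945 [605.7  99. ]
stop 2362 35.86796838200482 ((687.4522705078125, 37.70887756347656), (198.64700317382812, 108.54996490478516), 71.84597778320312)
railR 2092 [  1.    0.1 594.2 -80.5] 0.1331283
railL 2644 [  1.    0.1 565.5 131.2] 0.12609053
se ((487.0306091308594, -266.3307189941406), (62.20155715942383, 169.39927673339844), 77.29861450195312)
```

Call:
apply_moves:
  plan: "-0.045 -0.005 0 -0.02 1; -0.09 -0.01 0 -0.04 1; -0.135 -0.015 0 -0.06 1; -0.18 -0.02 0 -0.08 1; -0.225 -0.025 0 -0.1 1"

```text
time: 3.0
tool_pos: [512.4, -189.3, 299.2]
eef_rot: [3.141, -0.0, 1.361]
ft_force: [-0.2, 0.0, 0.5]
width: 88.3
```

```bash
cat >> h.py <<'E'
def delta(tx,ty,tz,yaw,cur=None):
    o=r.observe();p=o['tool_pos'];w=o['eef_rot'][2]
    if cur is not None: p,w=np.array(cur[:3]),cur[3]
    D=np.array([tx,ty,tz])-p;c,s=np.cos(w),np.sin(w)
    print('tool shift mm %.1f %.1f %.1f turn %.4f'%(c*D[0]+s*D[1],s*D[0]-c*D[1],-D[2],-(yaw-w)))
def st():
    o=r.observe();print('t',o['time'],'p',np.round(o['tool_pos'],1),'rot',np.round(o['eef_rot'],4),'F',np.round(o['ft_force'],1),'T',np.round(o['wrist_torque'],2),'w',round(o['width'],1))
E
python3 - <<'E'
from h import *
st();delta(475,-283,298.7,1.36)
E
```

```text
t 3.0 p [ 512.4 -189.3  299.2] rot [ 3.1407e+00 -1.0000e-04  1.3607e+00] F [-0.2  0.   0.5] T [ 0.01 -0.04  0.05] w 88.3
tool shift mm -99.5 -17.0 0.5 turn 0.0007
```

Call:
apply_moves:
  plan: "-0.04 -0.007 0 0 1; -0.08 -0.014 0 0 1; -0.1 -0.017 0 0 1; -0.1 -0.017 0 0 1; -0.1 -0.017 0 0 1"

```text
time: 3.5
tool_pos: [475.7, -282.6, 298.9]
eef_rot: [3.141, -0.001, 1.357]
ft_force: [-0.3, -0.1, -0.0]
width: 87.9
```

```bash
python3 - <<'E'
from h import *
import pickle
np.set_printoptions(precision=1,suppress=True)
M=r.camera_model('wrist');im,d=r.grab_frame('wrist');save('w3',im);pickle.dump((M,im,d),open('w3.pkl','wb'))
st()
P=cloud('wrist',d,M);P[d==0]=np.nan
Q=P[:225].reshape(-1,3);
hz=Q[(Q[:,2]>90)&(Q[:,2]<102)&(np.hypot(Q[:,0]-475,Q[:,1]+283)<50)]
print('handle top',len(hz),np.median(hz[:,2]),cv2.minAreaRect(hz[:,:2].astype(np.float32)),hz.mean(0))
for t in('straightedge_grip','straightedge_foot'):
    for m in r.mark_of(t,'wrist')[:6]: print(t,m)
E
```

```text
t 3.55 p [ 476.  -282.3  298.9] rot [ 3.1 -0.   1.4] F [-1.  -0.3  0.6] T [-0. -0.  0.] w 88.2
handle top 725 95.6622891330922 ((478.402587890625, -305.08001708984375), (21.210554122924805, 50.110774993896484), 77.22232818603516) [ 477.5 -304.4   95.5]
straightedge_grip {'centre': [0.3789, 0.5839], 'p': 0.84}
straightedge_grip {'centre': [0.4701, 0.4208], 'p': 0.69}
straightedge_grip {'centre': [0.2812, 0.0609], 'p': 0.56}
straightedge_foot {'centre': [0.3854, 0.549], 'p': 0.88}
straightedge_foot {'centre': [0.4752, 0.3883], 'p': 0.86}
straightedge_foot {'centre': [0.3096, 0.0826], 'p': 0.84}
```

View pics/w3.png

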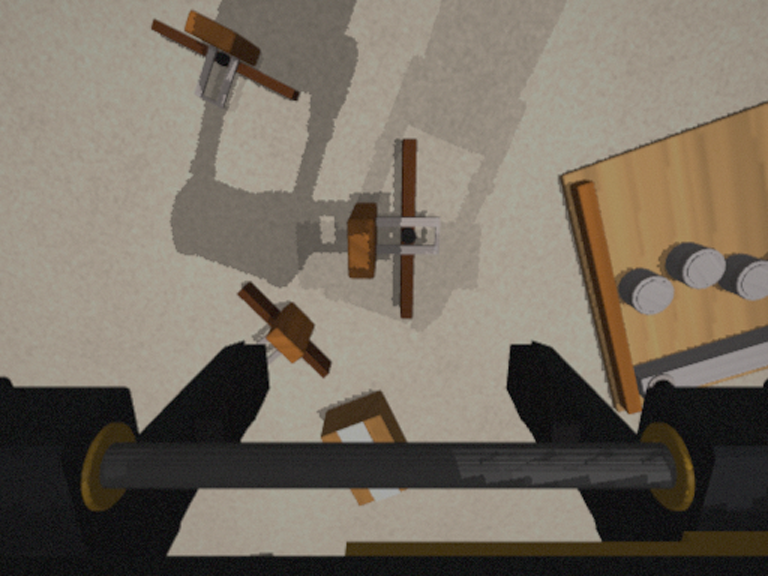

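```bash
python3 - <<'E'
from h import *
import pickle
np.set_printoptions(precision=2,suppress=True)
M,im,d=pickle.load(open('w3.pkl','rb'))
P=cloud('wrist',d,M);P[d==0]=np.nan
Q=P[:260].reshape(-1,3)
near=np.hypot(Q[:,0]-478,Q[:,1]+280)<110
bl=Q[near&(Q[:,2]>33)&(Q[:,2]<38)]
R=cv2.minAreaRect(bl[:,:2].astype(np.float32));print(len(bl),R)
l=cv2.fitLine(bl[:,:2].astype(np.float32),cv2.DIST_HUBER,0,.01,.01).ravel();yaw=np.arctan2(l[1],l[0]);print('blade line',l,yaw, 'yaw se',(yaw%np.pi)-np.pi/2)
y=(yaw%np.pi)-np.pi/2
hz=Q[near&(Q[:,2]>90)&(Q[:,2]<102)]
for y in(y,1.348):
  u=np.array([np.cos(y),np.sin(y)]);n=np.array([-u[1],u[0]])
  c=np.array([478.4,-305.1])
  s=lambda A:((A[:,:2]-c)@u,(A[:,:2]-c)@n)
  a,b=s(bl);far=abs(b)>25;print('yaw',y,'blade x',np.percentile(a[far],[1,50,99]),'y',b.min(),b.max())
  a,b=s(hz);print('handle x',a.min(),a.max(),'y',b.min(),b.max())
  # small ones
  for nm,(u0,u1,v0,v1) in dict(s1=(155,225,185,255),s2=(95,205,0,70)).items():
    T=P[v0:v1,u0:u1].reshape(-1,3);T=T[T[:,2]>30];a,b=s(T);print(nm,'x',a.min(),a.max(),'y',b.min(),b.max(),'z',T[:,2].max())
# blade edges profile over rows at handle depth: pixel rows
E
```

```text
847 ((487.10894775390625, -270.5137939453125), (163.95419311523438, 69.84764862060547), 4.4018330574035645)
blade line [   0.98   -0.22  480.41 -263.6 ] -0.21903695 yaw se 1.3517593
yaw 1.3517593 blade x [35.14 41.01 46.92] y -84.10980757213775 84.72703577152502
handle x -10.670834202005942 10.706680859882926 y -25.03591278625002 25.02465214640962
s1 x -111.30555056952825 -21.914235830165154 y -138.0733394479186 18.330422232423384 z 325.7078486347013
s2 x -143.55910307422494 -87.4660586383052 y 112.07074286651265 174.89756327211828 z 73.60642835199144
yaw 1.348 blade x [35.22 41.02 47.  ] y -83.97077408963501 84.89412588068924
handle x -10.589843784164245 10.62643842020931 y -25.052466537859214 25.055619400145854
s1 x -110.87286149994402 -21.943228458662944 y -138.4500427473343 18.212733675584392 z 325.7078486347013
s2 x -144.01068268531932 -87.96363758491404 y 111.59513493971268 174.432181959368 z 73.60642835199144
```

```bash
python3 - <<'E'
from h import *
import pickle
np.set_printoptions(precision=1,suppress=True)
M,im,d=pickle.load(open('w3.pkl','rb'))
P=cloud('wrist',d,M);P[d==0]=np.nan
y=1.352;u=np.array([np.cos(y),np.sin(y)]);n=np.array([-u[1],u[0]]);c=np.array([478.4,-305.1])
T=P[185:255,155:225].reshape(-1,3);T=T[(T[:,2]>30)&(T[:,2]<90)];a,b=(T[:,:2]-c)@u,(T[:,:2]-c)@n
for lo in(30,60):
  k=T[:,2]>lo;print(lo,a[k].min(),a[k].max(),b[k].min(),b[k].max(),T[k,2].max())
st();delta(478.4,-305.1,298.7,1.352,cur=[475.7,-282.6,298.9,1.3605]);delta(478.4,-305.1,298.7,1.352)
E
```

```text
30 -111.33320362161179 -55.63479582462064 -138.04915827470376 -79.66689789814295 72.56292457702801
60 -89.94883480365905 -55.78916164217057 -115.79568971060804 -79.66689789814295 72.56292457702801
t 3.65 p [ 476.2 -282.2  298.9] rot [ 3.1 -0.   1.4] F [-0.8  0.2  0.3] T [-0.1  0.   0. ] w 88.1
tool shift mm -21.4 7.3 0.2 turn 0.0085
tool shift mm -21.9 6.9 0.2 turn 0.0072
```

Call:
apply_moves:
  plan: "-0.0217 0.007 0.03 0.005 0.6; -0.0217 0.007 0.08 0.005 0.6; -0.0217 0.007 0.13 0.005 0.6; -0.0217 0.007 0.16 0.005 0.6; -0.0217 0.007 0.16 0.005 0.6"

```text
time: 4.15
tool_pos: [474.8, -302.8, 133.0]
eef_rot: [-3.131, -0.004, 1.354]
ft_force: [-0.3, 0.8, -0.1]
width: 53.2
```

```bash
python3 - <<'E'
from h import *
st();delta(478.4,-305.1,54,1.352)
E
```

```text
t 4.15 p [ 474.8 -302.8  133. ] rot [-3.1314 -0.0045  1.3537] F [-0.3  0.8 -0.1] T [ 0.04 -0.02 -0.03] w 53.2
tool shift mm -1.5 4.0 79.0 turn 0.0017
```

Call:
apply_moves:
  plan: "0 0 0 0 0.6; 0 0 0 0 0.6"

```text
time: 4.35
tool_pos: [479.9, -307.2, 141.5]
eef_rot: [3.137, 0.002, 1.353]
ft_force: [0.9, -0.1, -0.5]
width: 53.0
```

```bash
python3 - <<'E'
from h import *
st();delta(478.4,-305.1,54,1.352)
E
```

```text
t 4.35 p [ 479.9 -307.2  141.5] rot [3.1374e+00 1.7000e-03 1.3530e+00] F [ 0.9 -0.1 -0.5] T [-0.01 -0.01 -0.  ] w 53.0
tool shift mm 1.7 -1.9 87.5 turn 0.0010
```

Call:
apply_moves:
  plan: "0 0 0.02 0 0.6; 0 0 0.04 0 0.6; 0 0 0.06 0 0.6; 0 0 0.075 0 0.6; 0 0 0.085 0 0.6"

```text
time: 4.85
tool_pos: [478.9, -307.1, 54.4]
eef_rot: [3.14, 0.001, 1.352]
ft_force: [0.2, 0.0, 0.1]
width: 52.9
```

Call:
apply_moves:
  plan: "0 0 0 0 0.6; 0 0 0 0 0.6; 0 0 0 0 0.6"

```text
time: 5.15
tool_pos: [478.8, -307.2, 54.9]
eef_rot: [3.14, 0.001, 1.352]
ft_force: [-0.7, -0.3, -1.3]
width: 52.8
```

```bash
python3 - <<'E'
from h import *
st();delta(478.4,-305.1,54,1.352)
E
```

```text
t 5.15 p [ 478.8 -307.2   54.9] rot [3.1397e+00 8.0000e-04 1.3520e+00] F [-0.7 -0.3 -1.3] T [-0.02 -0.01 -0.02] w 52.8
tool shift mm 1.9 -0.8 0.9 turn 0.0000
```

Call:
apply_moves:
  plan: "0.002 -0.0005 0.001 0 0.6; 0.002 -0.0005 0.001 0 0.6; 0.002 -0.0005 0.001 0 0.2; 0.002 -0.0005 0.001 0 0.1; 0.002 -0.0005 0.001 0 0"

```text
time: 5.65
tool_pos: [477.9, -304.5, 52.8]
eef_rot: [3.142, 0.0, 1.352]
ft_force: [-0.7, 0.3, -0.6]
width: 31.0
```

Call:
apply_moves:
  plan: "0 0 0 0 0; 0 0 0 0 0; 0 0 0 0 0; 0 0 0 0 0; 0 0 0 0 0"

```text
time: 6.15
tool_pos: [477.8, -304.6, 52.7]
eef_rot: [-3.142, 0.0, 1.352]
ft_force: [0.2, 0.2, -0.4]
width: 21.8
```

```bash
python3 - <<'E'
from h import *
st()
E
```

```text
t 6.15 p [ 477.8 -304.6   52.7] rot [-3.1416e+00  1.0000e-04  1.3520e+00] F [ 0.2  0.2 -0.4] T [-0.07 -0.    0.  ] w 21.8
```

Gripped: the width reads 21.8 mm, against 22 expected. Now I'll lift.

Call:
apply_moves:
  plan: "0 0 -0.008 0 0; 0 0 -0.025 0 0; 0 0 -0.05 0 0; 0 0 -0.075 0 0; 0 0 -0.095 0 0"

```text
time: 6.65
tool_pos: [478.0, -304.5, 149.5]
eef_rot: [3.141, 0.0, 1.352]
ft_force: [0.2, 0.2, -1.8]
width: 21.7
```

Call:
apply_moves:
  plan: "0 0 -0.005 0 0; 0 0 -0.007 0 0; 0 0 -0.007 0 0"

```text
time: 6.95
tool_pos: [477.3, -304.1, 154.0]
eef_rot: [-3.14, -0.001, 1.352]
ft_force: [0.4, -0.2, -1.6]
width: 22.1
```

```bash
python3 - <<'E'
from h import *
st();delta(480,-165,155,0.75);delta(480.5,12.3,155,.131,cur=[480,-165,155,.75])
E
```

```text
t 6.95 p [ 477.3 -304.1  154. ] rot [-3.1404e+00 -5.0000e-04  1.3520e+00] F [ 0.4 -0.2 -1.6] T [-0.08  0.05  0.01] w 22.1
tool shift mm 136.4 -27.6 -1.0 turn 0.6020
tool shift mm 121.2 -129.4 -0.0 turn 0.6190
```

Call:
apply_moves:
  plan: "0.02 -0.004 0 0.1 0; 0.05 -0.01 0 0.23 0; 0.08 -0.016 0 0.36 0; 0.11 -0.022 0 0.49 0; 0.136 -0.0275 0 0.6 0"

```text
time: 7.45
tool_pos: [479.2, -164.0, 152.8]
eef_rot: [-3.138, 0.001, 0.747]
ft_force: [0.4, -0.6, -1.9]
width: 21.9
```

```bash
python3 - <<'E'
from h import *
st();delta(480.5,12.3,155,.131)
E
```

```text
t 7.45 p [ 479.2 -164.   152.8] rot [-3.1384e+00  1.3000e-03  7.4700e-01] F [ 0.4 -0.6 -1.9] T [-0.09  0.06 -0.07] w 21.9
tool shift mm 120.7 -128.4 -2.2 turn 0.6160
```

Call:
apply_moves:
  plan: "0.025 -0.027 0 0.13 0; 0.053 -0.057 0 0.26 0; 0.08 -0.086 0 0.39 0; 0.105 -0.112 0 0.52 0; 0.118 -0.126 0 0.6 0"

```text
time: 7.95
tool_pos: [479.0, 9.4, 153.0]
eef_rot: [-3.14, 0.003, 0.149]
ft_force: [-0.5, -0.9, -1.5]
width: 21.7
```

Call:
apply_moves:
  plan: "0 0 0 0.02 0; 0 0 0 0.02 0; 0 0 0 0.02 0; 0 0 0 0.02 0"

```text
time: 8.35
tool_pos: [480.5, 5.9, 154.3]
eef_rot: [3.141, 0.001, 0.131]
ft_force: [0.1, 0.3, -2.9]
width: 21.7
```

```bash
python3 - <<'E'
from h import *
import pickle
st();delta(480.5,12.3,155,.131)
M=r.camera_model('wrist');im,d=r.grab_frame('wrist');save('w4',im);pickle.dump((M,im,d),open('w4.pkl','wb'))
im,d=r.grab_frame('top');save('top4',im[90:240,150:330],4);pickle.dump((im,d),open('top4.pkl','wb'))
E
```

```text
t 8.35 p [480.5   5.9 154.3] rot [3.1415e+00 7.0000e-04 1.3130e-01] F [ 0.1  0.3 -2.9] T [-0.1   0.06 -0.  ] w 21.7
tool shift mm 0.9 -6.4 -0.7 turn 0.0003
```

View pics/w4.png

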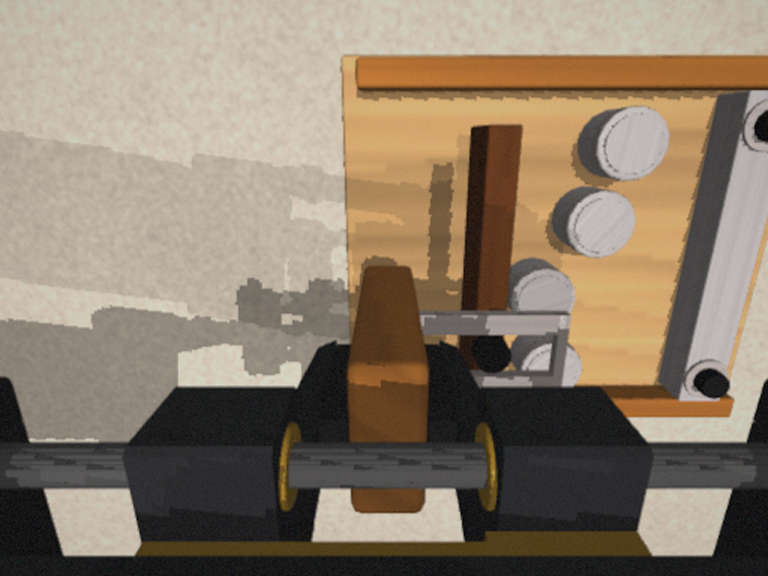

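View pics/top4.png

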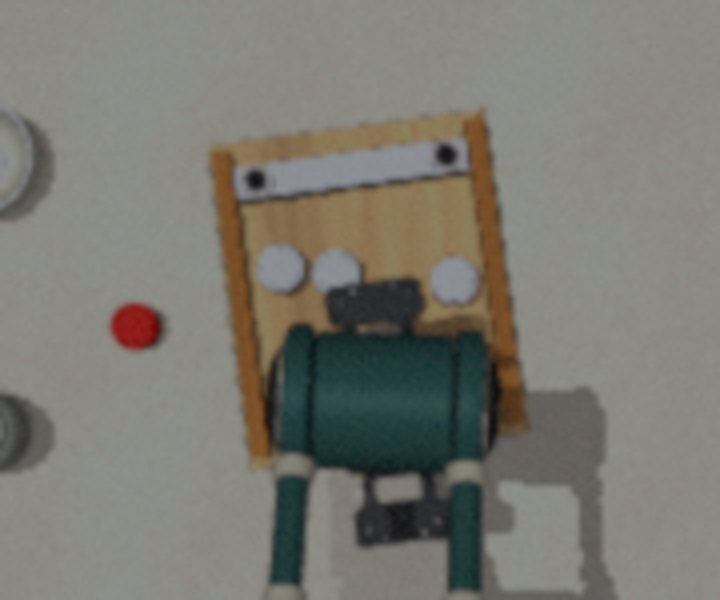

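The straightedge hangs level. From this frame I'll compare the blade, stop and rails in one coordinate set.

```bash
cat > fit.py <<'E'
from h import *
import pickle
np.set_printoptions(precision=2,suppress=True)
ub=np.array([np.cos(.131),np.sin(.131)]);nb=np.array([-ub[1],ub[0]])
def fr(A): return A[:,:2]@ub,A[:,:2]@nb
def edge(A,side,bins,lo=None):
    a,b=fr(A);xs=[];ys=[]
    for y0 in bins:
        k=abs(b-y0)<2.5
        if k.sum()>5: xs.append(np.percentile(a[k],3 if side<0 else 97));ys.append(y0)
    xs=np.array(xs);ys=np.array(ys);
    if len(xs)<4: return None
    p=np.polyfit(ys,xs,1);k=abs(np.polyval(p,ys)-xs)<2
    p=np.polyfit(ys[k],xs[k],1);return 'u at lane mid %.2f, yaw rel .131: %.4f, n %d resid %.2f'%(np.polyval(p,-50.6),-p[0],k.sum(),np.std(np.polyval(p,ys[k])-xs[k]))
E
python3 - <<'E'
from fit import *
for f in('w4','w2'):
    M,im,d=pickle.load(open(f+'.pkl','rb'));P=cloud('wrist',d,M);P[d==0]=np.nan;Q=P[:262].reshape(-1,3);Q=Q[np.isfinite(Q[:,0])]
    a,b=fr(Q)
    S=Q[(Q[:,2]>34)&(Q[:,2]<37.5)&(a>655)&(a<705)&(b>-150)&(b<50)]
    print(f,'stop',len(S),edge(S,-1,np.arange(-145,45,5)),'back',edge(S,1,np.arange(-145,45,5)), S[:,2].mean())
    if f=='w4':
        B=Q[(Q[:,2]>134)&(Q[:,2]<140)&(a>500)&(a<550)];a2,b2=fr(B);print('blade',len(B),b2.min(),b2.max(),B[:,2].mean());k=b2>-35;print(edge(B[k],1,np.arange(-30,40,5)),edge(B[k],-1,np.arange(-30,40,5)))
        for lo,hi in((-30,0),(0,36)):
            kk=(b2>lo)&(b2<hi);print(np.median(B[kk,2]))
    for nm,rg in(('railL',(40,75)),('railR',(-175,-140))):
        R=Q[(Q[:,2]>28)&(Q[:,2]<32)&(b>rg[0])&(b<rg[1])]
        if len(R)>50:
            l=cv2.fitLine(R[:,:2].astype(np.float32),cv2.DIST_HUBER,0,.01,.01).ravel();a3,b3=fr(R);print(nm,np.arctan2(l[1],l[0])%np.pi,np.percentile(b3,[2,50,98]))
    T=Q[(Q[:,2]>38.5)&(Q[:,2]<43)&(a>540)&(a<640)&(abs(b+50)<100)]
    img=np.zeros((160,260),np.uint8);a4,b4=fr(T);img[((a4-520)).astype(int).clip(0,159),((b4+170)).astype(int).clip(0,259)]=255
    img=cv2.morphologyEx(img,cv2.MORPH_CLOSE,np.ones((5,5)))
    for c in cv2.findContours(img,0,2)[0]:
        if cv2.contourArea(c)>300:
            (x,y),rr=cv2.minEnclosingCircle(c);print('tin u %.1f lane y %.1f r %.1f'%(y+520.5,x-169.5+50.6,rr))
E
```

```text
w4 stop 4629 u at lane mid 675.59, yaw rel .131: 0.0049, n 37 resid 0.34 back u at lane mid 698.26, yaw rel .131: 0.0645, n 9 resid 0.82 35.8754915707054
blade 2927 -68.83567945974745 27.03141696507004 137.37444639954126
u at lane mid 523.58, yaw rel .131: -0.0021, n 12 resid 0.08 u at lane mid 512.34, yaw rel .131: 0.0010, n 12 resid 0.05
137.42407678667396
137.3642877539107
railL 0.13351674 [49.03 56.67 64.2 ]
tin u 614.2 lane y 69.7 r 20.5
tin u 603.4 lane y 24.0 r 20.3
tin u 574.4 lane y -21.7 r 20.3
w2 stop 1929 u at lane mid 675.72, yaw rel .131: 0.0024, n 38 resid 0.38 back u at lane mid 701.77, yaw rel .131: 0.0001, n 23 resid 0.30 35.848939456324935
railL 0.13277093 [49.54 56.99 64.67]
railR 0.1347464 [-165.71 -157.95 -150.73]
tin u 614.0 lane y 69.7 r 20.0
tin u 603.2 lane y 24.4 r 20.3
tin u 584.5 lane y -72.6 r 20.4
tin u 573.7 lane y -22.5 r 20.2
```

Blade and stop are parallel to about 3 mrad. Rails, lane width (200 mm) and tin radii (20 mm) all check. I'll align in y and lower to about 2 mm above the board.

Call:
apply_moves:
  plan: "0 -0.004 0.015 -0.003 0; 0 -0.0075 0.035 -0.003 0; 0 -0.0075 0.055 -0.003 0; 0 -0.0075 0.07 -0.003 0; 0 -0.0075 0.08 -0.003 0"

```text
time: 8.95
tool_pos: [479.0, 13.7, 73.5]
eef_rot: [-3.141, 0.002, 0.134]
ft_force: [-0.7, -0.1, -1.6]
width: 21.6
```

Call:
apply_moves:
  plan: "0 0 0.003 0 0; 0 0 0.006 0 0; 0 0 0.006 0 0; 0 0 0.006 0 0"

```text
time: 9.35
tool_pos: [480.3, 14.2, 69.4]
eef_rot: [3.141, -0.001, 0.135]
ft_force: [0.9, 0.1, -1.9]
width: 21.7
```

```bash
python3 - <<'E'
from h import *
st()
E
```

```text
t 9.35 p [480.3  14.2  69.4] rot [ 3.1414e+00 -1.3000e-03  1.3500e-01] F [ 0.9  0.1 -1.9] T [0.02 0.11 0.04] w 21.7
```

Call:
apply_moves:
  plan: "0 0 0.002 0 0; 0 0 0.0045 0 0; 0 0 0.0045 0 0"

```text
time: 9.65
tool_pos: [479.4, 14.3, 64.0]
eef_rot: [-3.142, 0.0, 0.135]
ft_force: [-0.6, -0.3, -2.3]
width: 21.8
```

```bash
python3 - <<'E'
from fit import *
st();M=r.camera_model('wrist');im,d=r.grab_frame('wrist');save('w5',im)
P=cloud('wrist',d,M);P[d==0]=np.nan;Q=P[:262].reshape(-1,3);Q=Q[np.isfinite(Q[:,0])];a,b=fr(Q)
S=Q[(Q[:,2]>34)&(Q[:,2]<37.5)&(a>655)&(a<705)&(b>-150)&(b<50)];print('stop',edge(S,-1,np.arange(-145,45,5)))
B=Q[(Q[:,2]>44)&(Q[:,2]<52)&(a>495)&(a<545)];a2,b2=fr(B);print(len(B),B[:,2].mean(),b2.max()+50.6);k=b2>-35
print(edge(B[k],1,np.arange(-30,40,5)),edge(B[k],-1,np.arange(-30,40,5)))
E
```

```text
t 9.65 p [479.4  14.3  64. ] rot [-3.14  0.    0.14] F [-0.6 -0.3 -2.3] T [-0.1   0.11 -0.01] w 21.8
stop None
3162 47.38533782041981 86.31317414506744
u at lane mid 523.86, yaw rel .131: 0.0055, n 7 resid 0.11 u at lane mid 512.32, yaw rel .131: 0.0024, n 10 resid 0.03
```

View pics/w5.png

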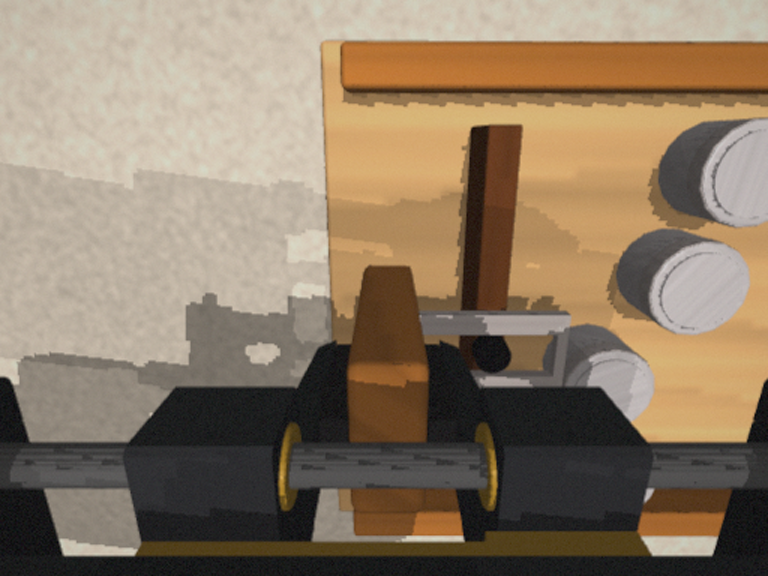

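The blade underside is 1.4 mm above the board, parallel, and centred in the lane. Pushing now.

Call:
apply_moves:
  plan: "0.005 0 0 0 0; 0.013 0 0 0 0; 0.021 0 0 0 0; 0.028 0 0 0 0; 0.034 0 0 0 0"

```text
time: 10.2
tool_pos: [514.3, 19.0, 64.3]
eef_rot: [3.142, -0.0, 0.135]
ft_force: [-0.1, -0.2, -0.7]
width: 21.7
```

Call:
apply_moves:
  plan: "0.006 0 0 0 0; 0.012 0 0 0 0; 0.018 0 0 0 0; 0.024 0 0 0 0; 0.030 0 0 0 0"

```text
time: 10.7
tool_pos: [543.3, 22.9, 64.1]
eef_rot: [-3.142, 0.0, 0.135]
ft_force: [-0.5, -0.2, -2.0]
width: 21.9
```

```bash
python3 - <<'E'
from fit import *
st();M=r.camera_model('wrist');im,d=r.grab_frame('wrist');save('w6',im)
im,d=r.grab_frame('top');save('top6',im[90:240,150:330],4)
p=r.observe()['tool_pos'];print('u,lane y',p[:2]@ub,p[:2]@nb+50.6)
E
```

```text
t 10.7 p [543.3  22.9  64.1] rot [-3.14  0.    0.14] F [-0.5 -0.2 -2. ] T [-0.04  0.17 -0.02] w 21.9
u,lane y 542.5094099219241 2.3017694479608224
```

View pics/w6.png

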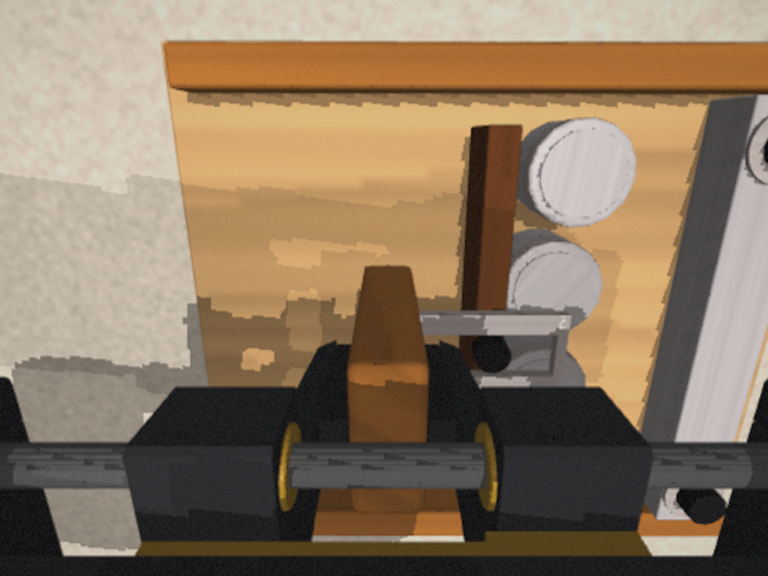

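View pics/top6.png

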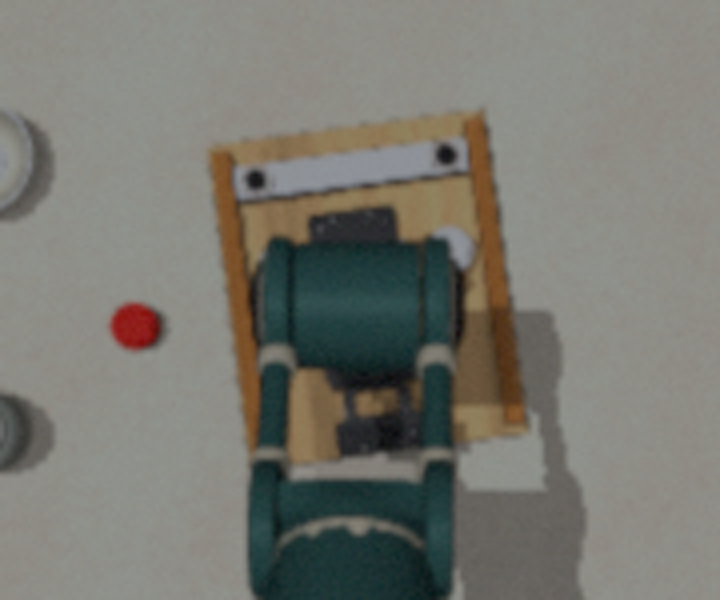

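The tins ride upright on the blade. I'll push on another 40 mm, then approach in small steps.

Call:
apply_moves:
  plan: "0.006 0 0 0 0; 0.012 0 0 0 0; 0.018 0 0 0 0; 0.024 0 0 0 0; 0.029 0 0 0 0"

```text
time: 11.3
tool_pos: [572.4, 26.9, 64.2]
eef_rot: [3.142, -0.0, 0.135]
ft_force: [-1.0, -0.6, -1.3]
width: 21.8
```

Call:
apply_moves:
  plan: "0.004 0 0 0 0; 0.007 0 0 0 0; 0.009 0 0 0 0; 0.011 0 0 0 0; 0.011 0 0 0 0"

```text
time: 11.8
tool_pos: [583.1, 28.3, 64.3]
eef_rot: [3.142, -0.001, 0.135]
ft_force: [0.1, 0.1, -1.3]
width: 21.7
```

```bash
python3 - <<'E'
from fit import *
st();M=r.camera_model('wrist');im,d=r.grab_frame('wrist');save('w7',im)
p=r.observe()['tool_pos'];print('u,lane y',p[:2]@ub,p[:2]@nb+50.6)
P=cloud('wrist',d,M);P[d==0]=np.nan;Q=P[:262].reshape(-1,3);Q=Q[np.isfinite(Q[:,0])];a,b=fr(Q)
S=Q[(Q[:,2]>34)&(Q[:,2]<37.5)&(a>660)&(a<705)&(b>-150)&(b<50)];print('stop',edge(S,-1,np.arange(-145,45,5)))
B=Q[(Q[:,2]>44)&(Q[:,2]<52)&(a>600)&(a<645)];a2,b2=fr(B);k=b2>-35
print(B[:,2].mean(),edge(B[k],1,np.arange(-30,40,5)),edge(B[k],-1,np.arange(-30,40,5)))
E
```

```text
t 11.8 p [583.1  28.3  64.3] rot [ 3.14 -0.    0.14] F [ 0.1  0.1 -1.3] T [-0.1   0.05 -0.  ] w 21.7
u,lane y 581.7229923471236 2.46154556162611
stop u at lane mid 676.09, yaw rel .131: 0.0108, n 24 resid 0.45
47.60187824066888 u at lane mid 628.46, yaw rel .131: 0.0057, n 9 resid 0.09 u at lane mid 617.01, yaw rel .131: 0.0040, n 10 resid 0.04
```

View pics/w7.png

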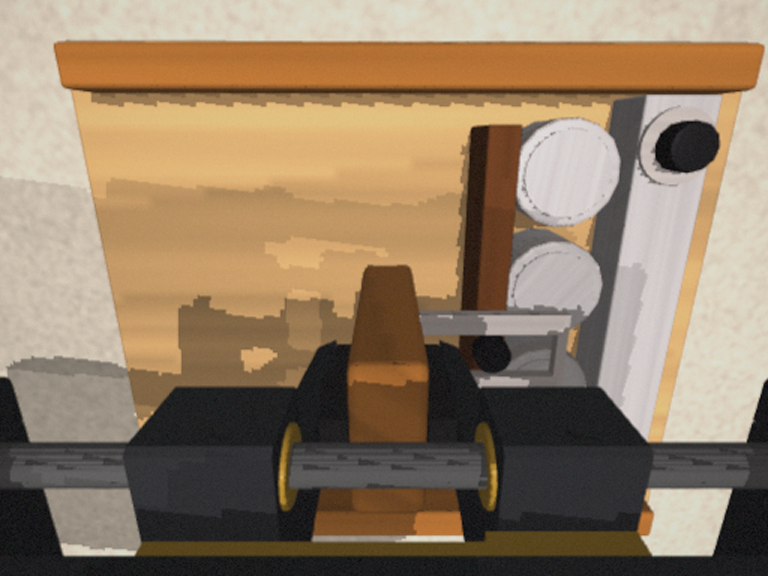

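Call:
apply_moves:
  plan: "0.001 0 0 0 0; 0.002 0 0 0 0; 0.003 0 0 0 0; 0.004 0 0 0 0; 0.005 0 0 0 0"

```text
time: 12.35
tool_pos: [587.7, 28.9, 64.2]
eef_rot: [3.142, 0.0, 0.135]
ft_force: [-1.3, -0.3, -0.9]
width: 22.1
```

Call:
apply_moves:
  plan: "0.0005 0 0 0 0; 0.001 0 0 0 0; 0.001 0 0 0 0"

```text
time: 12.65
tool_pos: [588.7, 29.1, 64.2]
eef_rot: [3.142, -0.0, 0.135]
ft_force: [-0.2, -0.2, -1.4]
width: 22.3
```

Call:
apply_moves:
  plan: "0.0005 0 0 0 0; 0.0005 0 0 0 0; 0.0005 0 0 0 0"

```text
time: 12.95
tool_pos: [589.2, 29.1, 64.2]
eef_rot: [3.142, -0.0, 0.135]
ft_force: [-0.7, -0.2, -2.7]
width: 21.8
```

```bash
python3 - <<'E'
from fit import *
st();p=r.observe()['tool_pos'];print('u,lane y',p[:2]@ub,p[:2]@nb+50.6)
E
```

```text
t 12.95 p [589.2  29.1  64.2] rot [ 3.14 -0.    0.14] F [-0.7 -0.2 -2.7] T [-0.1   0.21 -0.03] w 21.8
u,lane y 587.9389308814008 2.5183860697578595
```

Still no contact (about 1.3 mm predicted). Continuing in 0.5 mm steps.

Call:
apply_moves:
  plan: "0.0003 0 0 0 0; 0.0005 0 0 0 0; 0.0005 0 0 0 0"

```text
time: 13.25
tool_pos: [589.6, 29.2, 64.2]
eef_rot: [-3.142, 0.0, 0.135]
ft_force: [-1.2, 0.4, -1.7]
width: 21.6
```

Call:
apply_moves:
  plan: "0.0003 0 0 0 0; 0.0005 0 0 0 0; 0.0005 0 0 0 0"

```text
time: 13.55
tool_pos: [589.7, 29.3, 64.1]
eef_rot: [-3.141, 0.001, 0.135]
ft_force: [-2.2, -0.8, -0.8]
width: 21.8
```

```bash
python3 - <<'E'
from fit import *
st()
E
```

```text
t 13.55 p [589.7  29.3  64.1] rot [-3.14  0.    0.13] F [-2.2 -0.8 -0.8] T [-0.12  0.53 -0.09] w 21.8
```

Call:
apply_moves:
  plan: "0.0003 0 0 0 0; 0.0005 0 0 0 0; 0.0005 0 0 0 0"

```text
time: 13.85
tool_pos: [589.8, 29.3, 64.0]
eef_rot: [-3.141, 0.002, 0.135]
ft_force: [-5.6, -0.4, 0.4]
width: 21.6
```

```bash
python3 - <<'E'
from fit import *
st();M=r.camera_model('wrist');im,d=r.grab_frame('wrist');st();save('w8',im[60:262,290:460],4)
E
```

```text
t 13.85 p [589.8  29.3  64. ] rot [-3.14  0.    0.14] F [-5.6 -0.4  0.4] T [-0.23  0.97 -0.09] w 21.6
t 13.9 p [589.8  29.3  63.9] rot [-3.14  0.    0.14] F [-4.8 -0.3  0.6] T [-0.24  1.02 -0.04] w 22.0
```

View pics/w8.png

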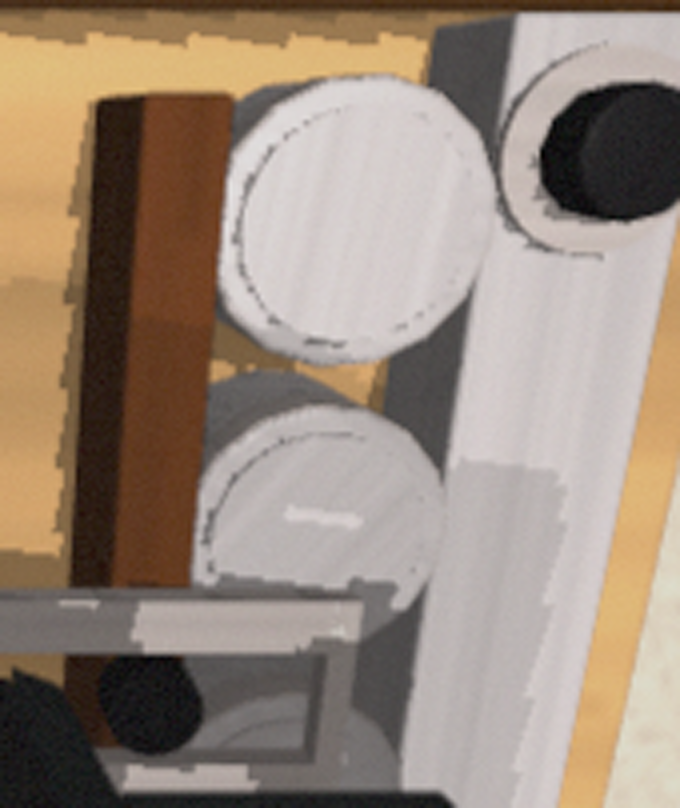

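The visible left tins now touch the stop, with about 5 N of force centred near the middle of the blade. I'll rock the yaw slightly to seat both ends and then press to 10 N.

Call:
apply_moves:
  plan: "0 0 0 0.003 0; 0 0 0 0.006 0; 0 0 0 0.006 0"

```text
time: 14.2
tool_pos: [589.8, 29.3, 63.9]
eef_rot: [-3.142, 0.002, 0.13]
ft_force: [-4.5, -1.4, 0.0]
width: 21.7
```

```bash
python3 - <<'E'
from fit import *
st()
E
```

```text
t 14.2 p [589.8  29.3  63.9] rot [-3.14  0.    0.13] F [-4.5 -1.4  0. ] T [-0.13  0.98  0.16] w 21.7
```

Call:
apply_moves:
  plan: "0 0 0 -0.004 0; 0 0 0 -0.008 0; 0 0 0 -0.012 0; 0 0 0 -0.012 0"

```text
time: 14.6
tool_pos: [589.8, 29.2, 63.8]
eef_rot: [-3.141, 0.002, 0.14]
ft_force: [-4.7, -0.8, 0.3]
width: 21.6
```

```bash
python3 - <<'E'
from fit import *
st()
E
```

```text
t 14.6 p [589.8  29.2  63.8] rot [-3.14  0.    0.14] F [-4.7 -0.8  0.3] T [-0.28  0.99 -0.26] w 21.6
```

Call:
apply_moves:
  plan: "0 0 0 0.003 0; 0 0 0 0.006 0; 0 0 0 0.006 0"

```text
time: 14.9
tool_pos: [589.8, 29.3, 63.8]
eef_rot: [-3.141, 0.002, 0.135]
ft_force: [-5.0, -0.2, 0.4]
width: 22.1
```

```bash
python3 - <<'E'
from fit import *
st()
E
```

```text
t 14.9 p [589.8  29.3  63.8] rot [-3.14  0.    0.13] F [-5.  -0.2  0.4] T [-0.24  0.93 -0.06] w 22.1
```

The moment swings symmetrically, so both ends are seated. Pressing to about 10 N.

Call:
apply_moves:
  plan: "0.0002 0 0 0.001 0; 0.0004 0 0 0.001 0; 0.0006 0 0 0.001 0; 0.0006 0 0 0.001 0"

```text
time: 15.3
tool_pos: [589.9, 29.3, 63.8]
eef_rot: [-3.141, 0.003, 0.134]
ft_force: [-6.7, -1.6, 0.9]
width: 21.7
```

Call:
apply_moves:
  plan: "0 0 0 0 0; 0 0 0 0 0"

```text
time: 15.5
tool_pos: [589.8, 29.3, 63.7]
eef_rot: [-3.141, 0.003, 0.134]
ft_force: [-7.1, -0.7, 0.6]
width: 21.8
```

Call:
apply_moves:
  plan: "0.0003 0 0 0 0; 0.0006 0 0 0 0; 0.0008 0 0 0 0; 0.0008 0 0 0 0"

```text
time: 15.9
tool_pos: [590.0, 29.3, 63.6]
eef_rot: [-3.141, 0.004, 0.134]
ft_force: [-8.1, -0.2, 2.6]
width: 21.6
```

```bash
python3 - <<'E'
from fit import *
st()
E
```

```text
t 15.9 p [590.   29.3  63.6] rot [-3.14  0.    0.13] F [-8.1 -0.2  2.6] T [-0.34  1.51 -0.08] w 21.6
```

Call:
apply_moves:
  plan: "0.0003 0 0 0 0; 0.0006 0 0 0 0; 0.0006 0 0 0 0"

```text
time: 16.2
tool_pos: [590.0, 29.3, 63.4]
eef_rot: [-3.141, 0.006, 0.134]
ft_force: [-9.5, -1.8, 1.0]
width: 21.9
```

Call:
apply_moves:
  plan: "0 0 0 0 0; 0 0 0 0 0"

```text
time: 16.4
tool_pos: [590.0, 29.3, 63.4]
eef_rot: [-3.141, 0.006, 0.134]
ft_force: [-8.6, -1.1, 2.8]
width: 21.9
```

Call:
apply_moves:
  plan: "0.0002 0 0 0 0; 0.0004 0 0 0 0; 0.0004 0 0 0 0; 0.0004 0 0 0 0; 0.0004 0 0 0 0"

```text
time: 16.9
tool_pos: [590.0, 29.3, 63.3]
eef_rot: [-3.141, 0.006, 0.134]
ft_force: [-9.9, -2.2, 3.4]
width: 21.6
```

Call:
apply_moves:
  plan: "0 0 0 0 0; 0 0 0 0 0; 0 0 0 0 0"

```text
time: 17.2
tool_pos: [590.0, 29.4, 63.3]
eef_rot: [-3.141, 0.006, 0.134]
ft_force: [-10.6, -1.8, 2.8]
width: 21.8
```

Call:
apply_moves:
  plan: "0 0 0 0 0; 0 0 0 0 0; 0 0 0 0 0"

```text
time: 17.5
tool_pos: [590.0, 29.3, 63.3]
eef_rot: [-3.141, 0.006, 0.134]
ft_force: [-9.6, -1.5, 3.4]
width: 21.9
```

Call:
apply_moves:
  plan: "0 0 0 0 0; 0 0 0 0 0; 0 0 0 0 0"

```text
time: 17.8
tool_pos: [590.0, 29.4, 63.3]
eef_rot: [-3.141, 0.006, 0.134]
ft_force: [-9.6, -1.7, 3.6]
width: 21.9
```

Call:
apply_moves:
  plan: "0 0 0 0 0; 0 0 0 0 0; 0 0 0 0 0"

```text
time: 18.1
tool_pos: [590.0, 29.4, 63.3]
eef_rot: [-3.141, 0.006, 0.134]
ft_force: [-10.1, -0.9, 2.6]
width: 21.9
```

```bash
python3 - <<'E'
from fit import *
st()
im,d=r.grab_frame('scene');save('s9',im[180:300,190:320],5)
st()
E
```

```text
t 18.1 p [590.   29.4  63.3] rot [-3.14  0.01  0.13] F [-10.1  -0.9   2.6] T [-0.32  1.81 -0.09] w 21.9
t 18.15 p [590.1  29.3  63.3] rot [-3.14  0.01  0.13] F [-9.7 -1.4  2.5] T [-0.34  1.76 -0.05] w 21.6
```

View pics/s9.png

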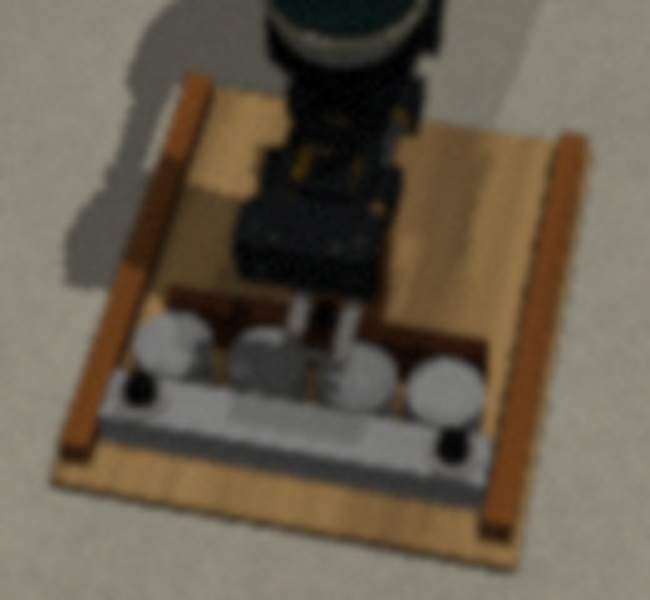

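All four tins are upright between blade and stop, and the force held at 9.6–10.6 N for over 1.2 s. Backing off gently.

Call:
apply_moves:
  plan: "-0.001 0 0 0 0; -0.002 0 0 0 0; -0.003 0 0 0 0; -0.005 0 0 0 0; -0.008 0 0 0 0"

```text
time: 18.65
tool_pos: [586.9, 28.7, 65.1]
eef_rot: [3.141, -0.004, 0.134]
ft_force: [0.1, 0.8, -1.3]
width: 22.0
```

Call:
apply_moves:
  plan: "-0.008 0 0 0 0; -0.018 0 -0.002 0 0; -0.03 0 -0.002 0 0; -0.042 0 -0.002 0 0; -0.05 0 -0.002 0 0"

```text
time: 19.15
tool_pos: [533.7, 21.7, 66.0]
eef_rot: [-3.142, 0.001, 0.134]
ft_force: [-0.6, -0.4, -1.1]
width: 21.9
```

Call:
apply_moves:
  plan: "-0.01 0 0 0 0; -0.02 0 0 0 0; -0.03 0 0 0 0; -0.035 0 0 0 0; -0.035 0 0 0 0"

```text
time: 19.65
tool_pos: [499.9, 17.2, 66.1]
eef_rot: [-3.142, 0.0, 0.134]
ft_force: [0.6, 0.5, -1.6]
width: 22.2
```

```bash
python3 - <<'E'
from fit import *
st()
im,d=r.grab_frame('scene');save('s10',im[180:300,190:320],5)
M=r.camera_model('wrist');im,d=r.grab_frame('wrist');save('w10',im)
st()
E
```

```text
t 19.65 p [499.9  17.2  66.1] rot [-3.14  0.    0.13] F [ 0.6  0.5 -1.6] T [-0.02  0.06 -0.05] w 22.2
t 19.75 p [501.2  17.2  66.4] rot [ 3.14 -0.    0.13] F [ 0.8  0.  -1.8] T [-0.05  0.09  0.02] w 21.6
```

View pics/s10.png

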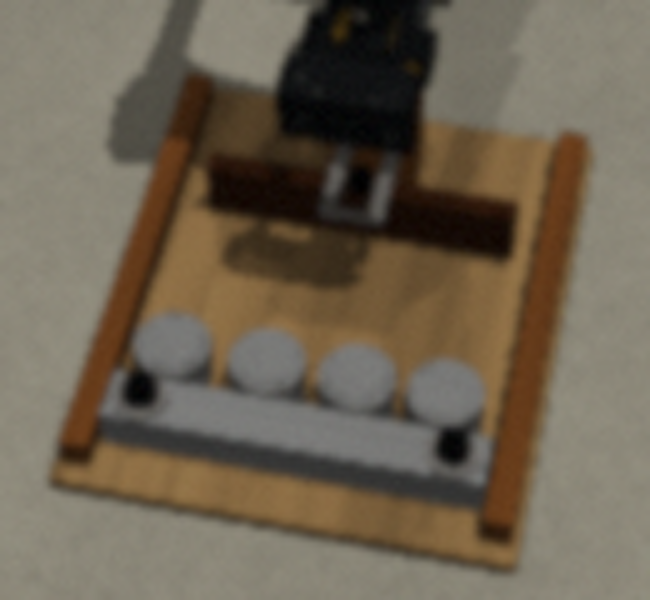

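View pics/w10.png

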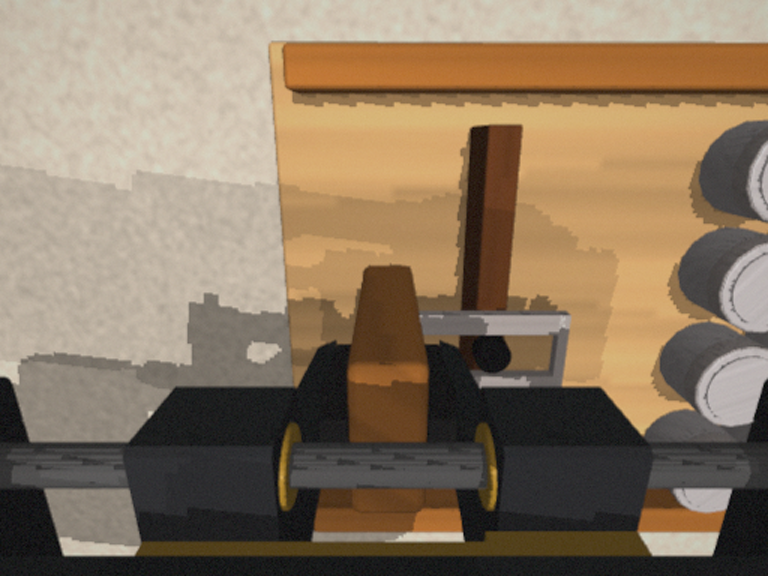

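The row is straight against the stop. I'll lift and measure the gaps before putting the tool away.

Call:
apply_moves:
  plan: "0 0 -0.01 0 0; -0.003 0 -0.035 0 0; -0.008 0 -0.06 0 0; -0.01 0 -0.08 0 0; -0.01 0 -0.09 0 0"

```text
time: 20.25
tool_pos: [492.6, 15.9, 159.2]
eef_rot: [3.141, -0.004, 0.134]
ft_force: [0.5, -0.3, -1.4]
width: 22.0
```

Call:
apply_moves:
  plan: "0 0 0 0 0; 0 0 0 0 0"

```text
time: 20.45
tool_pos: [490.9, 15.9, 155.9]
eef_rot: [3.142, 0.0, 0.134]
ft_force: [-0.3, -0.1, -1.0]
width: 21.9
```

```bash
cat > chk.py <<'E'
from fit import *
def tins(name):
    st();M=r.camera_model('wrist');im,d=r.grab_frame('wrist');save(name,im)
    P=cloud('wrist',d,M);P[d==0]=np.nan;Q=P[:300].reshape(-1,3);Q=Q[np.isfinite(Q[:,0])];a,b=fr(Q)
    S=Q[(Q[:,2]>34)&(Q[:,2]<37.3)&(a>665)&(a<705)&(b>-150)&(b<50)];print('stop',edge(S,-1,np.arange(-145,45,5)))
    T=Q[(Q[:,2]>37.8)&(Q[:,2]<43)&(a>600)&(a<672)&(abs(b+50)<100)]
    a4,b4=fr(T);s=2;img=np.zeros((200,520),np.uint8);img[((a4-600)*s).astype(int).clip(0,199),((b4+170)*s).astype(int).clip(0,519)]=255
    img=cv2.morphologyEx(img,cv2.MORPH_CLOSE,np.ones((7,7)))
    for c in cv2.findContours(img,0,2)[0]:
        if cv2.contourArea(c)>800:
            (x,y),rr=cv2.minEnclosingCircle(c);print('tin u %.1f lane y %.1f r %.1f area %.0f'%(y/s+600.25,x/s-169.75+50.6,rr/s,cv2.contourArea(c)/s/s))
E
python3 -c "
from chk import *
tins('w11')"
```

```text
t 20.45 p [490.9  15.9 155.9] rot [3.14 0.   0.13] F [-0.3 -0.1 -1. ] T [-0.06  0.12  0.  ] w 21.9
stop u at lane mid 676.23, yaw rel .131: 0.0032, n 34 resid 0.85
tin u 655.2 lane y 24.4 r 20.6 area 1149
tin u 655.3 lane y -22.7 r 20.4 area 1145
tin u 655.0 lane y 69.7 r 20.4 area 1156
tin u 655.2 lane y -72.2 r 20.5 area 1131
```

View pics/w11.png

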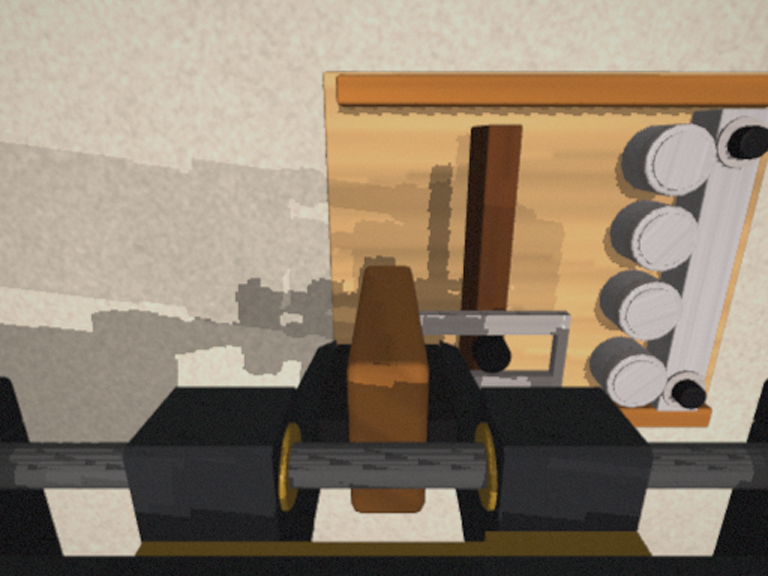

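All four are collinear within 0.3 mm, with u = 655.0–655.3 and the stop at 675.6–676.2, so they touch. Returning the straightedge to where it stood.

```bash
python3 - <<'E'
from h import *
delta(480,-160,156,.74)
E
```

```text
tool shift mm -33.8 173.0 -0.8 turn -0.6059
```

Call:
apply_moves:
  plan: "-0.005 0.022 -0.001 -0.09 0; -0.012 0.06 -0.001 -0.22 0; -0.02 0.1 -0.001 -0.35 0; -0.027 0.138 -0.001 -0.48 0; -0.034 0.173 -0.001 -0.6 0"

```text
time: 21.0
tool_pos: [479.3, -161.4, 155.6]
eef_rot: [-3.139, 0.001, 0.739]
ft_force: [0.8, 0.3, -0.7]
width: 21.9
```

```bash
python3 - <<'E'
from h import *
st();delta(477.8,-304.6,156,1.352)
E
```

```text
t 21.0 p [ 479.3 -161.4  155.6] rot [-3.1394e+00  1.2000e-03  7.3920e-01] F [ 0.8  0.3 -0.7] T [-0.03  0.04  0.04] w 21.9
tool shift mm -97.6 104.9 -0.4 turn -0.6128
```

Call:
apply_moves:
  plan: "-0.022 0.024 0 -0.13 0; -0.044 0.047 0 -0.26 0; -0.066 0.071 0 -0.39 0; -0.085 0.091 0 -0.52 0; -0.095 0.102 0 -0.6 0"

```text
time: 21.5
tool_pos: [477.2, -301.2, 155.4]
eef_rot: [-3.139, -0.0, 1.337]
ft_force: [-0.1, -1.0, -0.6]
width: 21.9
```

Call:
apply_moves:
  plan: "0 0 0 -0.01 0; 0 0 0 -0.01 0; 0 0 0 -0.01 0; 0 0 0 -0.01 0"

```text
time: 21.9
tool_pos: [478.0, -298.3, 156.8]
eef_rot: [-3.141, -0.0, 1.344]
ft_force: [-0.6, 0.0, -1.6]
width: 21.6
```

```bash
python3 - <<'E'
from h import *
st();delta(477.8,-304.6,52.7,1.352)
E
```

```text
t 21.9 p [ 478.  -298.3  156.8] rot [-3.1408e+00 -5.0000e-04  1.3443e+00] F [-0.6  0.  -1.6] T [ 0.03  0.06 -0.02] w 21.6
tool shift mm -6.2 1.2 104.1 turn -0.0077
```

Call:
apply_moves:
  plan: "-0.002 0 0.015 -0.004 0; -0.004 0.001 0.035 -0.0075 0; -0.006 0.001 0.055 -0.0075 0; -0.006 0.001 0.075 -0.0075 0; -0.006 0.001 0.088 -0.0075 0"

```text
time: 22.4
tool_pos: [476.6, -304.3, 66.7]
eef_rot: [-3.139, -0.001, 1.352]
ft_force: [0.4, -0.3, -1.7]
width: 21.7
```

Call:
apply_moves:
  plan: "0 0 0.005 0 0; 0 0 0.008 0 0; 0 0 0.008 0 0; 0 0 0.008 0 0"

```text
time: 22.8
tool_pos: [478.5, -306.0, 62.2]
eef_rot: [3.14, 0.001, 1.352]
ft_force: [0.6, -0.4, -1.5]
width: 21.7
```

```bash
python3 - <<'E'
from h import *
st();delta(477.8,-304.6,52.7,1.352)
E
```

```text
t 22.8 p [ 478.5 -306.    62.2] rot [3.1399e+00 7.0000e-04 1.3515e+00] F [ 0.6 -0.4 -1.5] T [-0.08 -0.01  0.01] w 21.7
tool shift mm 1.2 -1.0 9.5 turn -0.0005
```

Call:
apply_moves:
  plan: "0.001 -0.001 0.002 0 0; 0.001 -0.001 0.004 0 0; 0.001 -0.001 0.006 0 0; 0.001 -0.001 0.007 0 0; 0.001 -0.001 0.007 0 0"

```text
time: 23.3
tool_pos: [476.8, -304.2, 54.0]
eef_rot: [-3.141, -0.0, 1.351]
ft_force: [-0.6, 0.3, -1.4]
width: 21.7
```

Call:
apply_moves:
  plan: "0 0 0.0005 0 0; 0 0 0.001 0 0; 0 0 0.001 0 0"

```text
time: 23.6
tool_pos: [477.0, -304.3, 53.2]
eef_rot: [-3.141, -0.0, 1.352]
ft_force: [0.4, -0.7, -1.1]
width: 21.7
```

```bash
python3 - <<'E'
from h import *
st()
E
```

```text
t 23.6 p [ 477.  -304.3   53.2] rot [-3.1415 -0.      1.3515] F [ 0.4 -0.7 -1.1] T [-0.03  0.07 -0.03] w 21.7
```

Call:
apply_moves:
  plan: "0 0 0.0005 0 0; 0 0 0.0005 0 0; 0 0 0.0005 0 0"

```text
time: 23.9
tool_pos: [477.0, -304.3, 52.7]
eef_rot: [-3.142, -0.0, 1.351]
ft_force: [0.2, 0.9, -1.7]
width: 21.6
```

Call:
apply_moves:
  plan: "0 0 0.0004 0 0; 0 0 0.0004 0 0; 0 0 0.0004 0 0"

```text
time: 24.2
tool_pos: [477.0, -304.4, 52.7]
eef_rot: [3.142, 0.0, 1.352]
ft_force: [-2.2, 0.7, 2.7]
width: 21.8
```

```bash
python3 - <<'E'
from h import *
st()
E
```

```text
t 24.2 p [ 477.  -304.4   52.7] rot [3.1415e+00 1.0000e-04 1.3516e+00] F [-2.2  0.7  2.7] T [0.19 0.23 0.03] w 21.8
```

Touchdown: Fz went from −1.7 to +2.7 N. Releasing.

Call:
apply_moves:
  plan: "0 0 0 0 0.1; 0 0 0 0 0.3; 0 0 0 0 0.5; 0 0 0 0 0.65; 0 0 0 0 0.65"

```text
time: 24.7
tool_pos: [477.0, -304.4, 52.2]
eef_rot: [3.142, 0.0, 1.352]
ft_force: [0.5, -0.8, -0.4]
width: 48.4
```

Call:
apply_moves:
  plan: "0 0 0 0 0.65; 0 0 0 0 0.65; 0 0 0 0 0.65"

```text
time: 25.0
tool_pos: [477.0, -304.4, 52.3]
eef_rot: [3.142, 0.0, 1.351]
ft_force: [0.6, -0.2, -0.0]
width: 56.8
```

Call:
apply_moves:
  plan: "0 0 -0.01 0 0.65; 0 0 -0.03 0 0.65; 0 0 -0.06 0 0.65; 0 0 -0.1 0 0.65; 0 0 -0.14 0 0.65"

```text
time: 25.5
tool_pos: [476.6, -304.1, 194.0]
eef_rot: [-3.141, -0.0, 1.352]
ft_force: [1.0, -0.4, 1.0]
width: 57.3
```

Call:
apply_moves:
  plan: "0 0 -0.03 0 0.65; 0 0 -0.06 0 0.65; 0 0 -0.09 0 0.65; 0 0 -0.1 0 0.65; 0 0 -0.1 0 0.65"

```text
time: 26.0
tool_pos: [477.9, -304.9, 294.8]
eef_rot: [3.137, 0.002, 1.352]
ft_force: [-0.6, 0.9, -0.2]
width: 57.1
```

```bash
python3 - <<'E'
from fit import *
st()
M=r.camera_model('wrist');im,d=r.grab_frame('wrist');save('w12',im)
P=cloud('wrist',d,M);P[d==0]=np.nan;Q=P[:240].reshape(-1,3)
hz=Q[(Q[:,2]>90)&(Q[:,2]<102)&(np.hypot(Q[:,0]-478,Q[:,1]+305)<50)]
print('handle',np.median(hz[:,2]),cv2.minAreaRect(hz[:,:2].astype(np.float32)))
im,d=r.grab_frame('top');save('top12',im);im,d=r.grab_frame('scene');save('s12',im)
E
```

```text
t 26.0 p [ 477.9 -304.9  294.8] rot [3.14 0.   1.35] F [-0.6  0.9 -0.2] T [-0.01 -0.01 -0.04] w 57.1
handle 95.58213279426695 ((477.3038330078125, -304.0886535644531), (21.77527618408203, 49.28024673461914), 77.62210083007812)
```

View pics/top12.png

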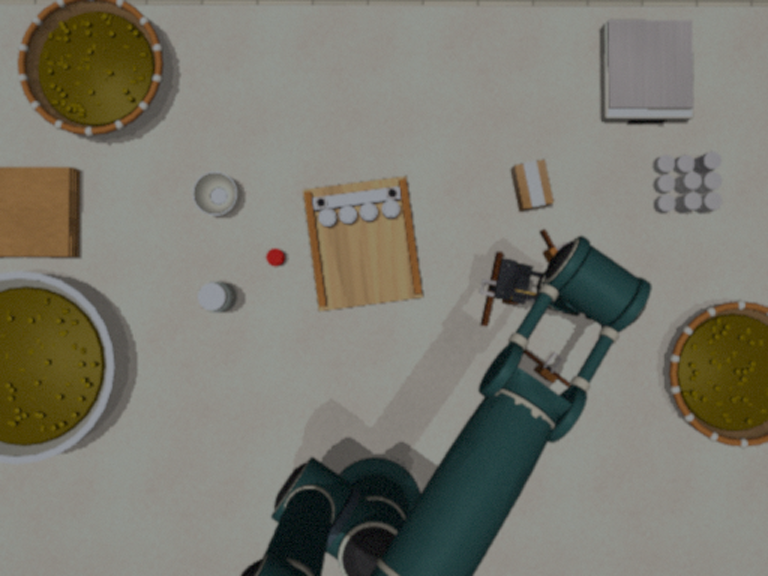

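View pics/s12.png

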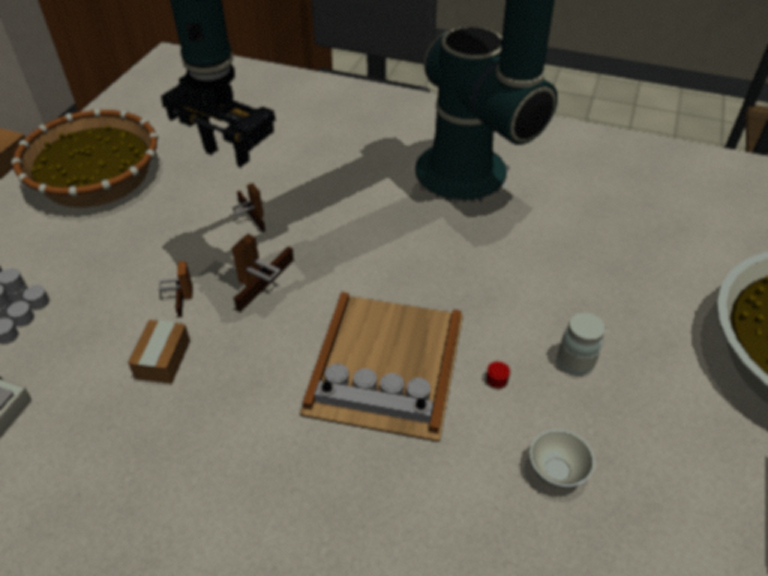

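View pics/w12.png

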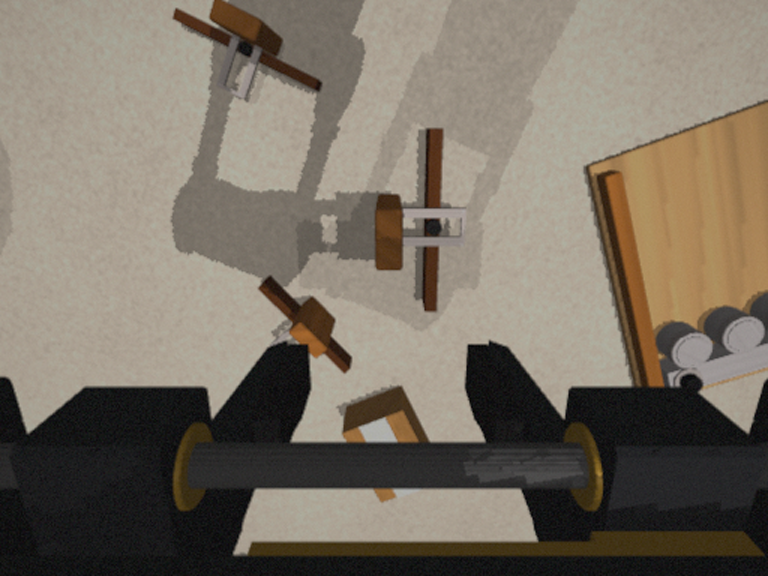

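The straightedge stands within about 1.5 mm of its start pose. The row is still at the stop, the other things look unmoved, and the gripper is well clear. Handing in.

```bash
python3 -c "
from h import *
print(r.finish_job())"
```

```text
the job is handed in; nothing more can be done
None
```

The job is done and handed in at about 26 s of the 64 s allowed. All four tins stand upright in one row against the end stop, and the straightedge is back where I found it.

- **Push:** I gripped the largest of the three straightedges by its handle and slid the blade about 1.4 mm above the board. Only the blade touched the tins.
- **Press:** the force read 9.6–10.6 N from 16.9 to 18.1 s. The highest sampled reading was 10.6 N, but force was only read at the end of each move call, so a brief peak between readings would not have shown.
- **Row:** after backing off, the tin centres were at 655.0–655.3 mm along the lane. The stop face measured 675.6–676.2 mm, so with 20 mm radii the tins are touching it within the measuring error. The tins are about 47 mm apart, side by side but not touching each other. After that I checked the row only by eye in the final pictures, where it still looked tight.
- **Straightedge:** it stands upright, about 1.5 mm from its starting spot and clear of the board.
- **Other things:** the jar, bowl, carton, red tin and the two smaller straightedges look unmoved in the final top and scene pictures. I did not measure them.

No check failed. The stop's measured angle varied by up to about 8 mrad between views, so I rocked the blade slightly under about 5 N to seat both ends of the row.

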